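Seat the keeper bar of the bottle-welding fixture and hold it home

TASK

We are setting up the three-up bottle fixture: nudge its three loose nests back along their guides until they stand in one straight row, square against the rear fence. Then take the keeper bar by its upright lug and push it down, centred, into the channel between the front lip and the nests; feel it go down past the lift springs until it is solid on the channel floor. Finish while still gripping it and pressing it firmly home with at least 10 N (do not let go, I will run the clamp screws in), and leave the bottles, the tall nest and the tools on the bench as they are.

Things in the scene. Friction and masses are not known exactly. Their poses are not given: they have to be found in the camera images.
- bed: Fixture bed, dark steel, fixed to the bench, 126 mm (x) by 216 mm (y). Origin: centre of its underside, at bench height; +x points from the front lip (robot's side) to the rear fence, +y along the row of nests. Base plate top at z 16 mm. Low guide ribs (6 mm high, x -7 to 43) part the nests: 3 mm side play each. A nest pushed at the middle of its front face slides straight back and squares up.
- lip (a point): Middle of the front lip's inner top edge: x -51, z 36 mm in the bed's frame. The lip is 12 mm thick (x -63 to -51), 20 mm above the plate, as long as the bed. Three black knurled clamp screws stick out 20 mm on its robot side, below its top.
- fence (a point): Foot of the rear fence's inner face: x 43, z 16 mm in the bed's frame. The fence is 14 mm thick, top at z 50, as long as the bed. With the nests against it an open channel 30 mm wide (x -51 to -21) stays behind the lip.
- channel (a point): Middle of the channel floor: x -36, y 0, z 16 mm in the bed's frame; the keeper's origin comes here when home. Two 8 mm lifter pins, 33 mm either side along y, stand 8 mm out of the floor; together they push back 3.5 N when met, 6 N when pressed level. Below that it is solid. Let go, the keeper rises several mm.
- nest0: Bottle nest at the +y end of the row: loose aluminium block 64 mm (x) by 50 mm (y) by 40 mm high, about 220 g, with a 46 x 31 mm pocket in its top. Origin: centre of its underside, on the bed's plate; axes nearly the bed's. It starts 8 to 22 mm short of the fence; against it the origin is at x +11 mm in the bed's frame. Its front face (-x) rises 20 mm above the lip's top: push it there.
- nest1: Bottle nest in the middle of the row: loose aluminium block 64 mm (x) by 50 mm (y) by 40 mm high, about 220 g, with a 46 x 31 mm pocket in its top. Origin: centre of its underside, on the bed's plate; axes nearly the bed's. It starts 8 to 22 mm short of the fence; against it the origin is at x +11 mm in the bed's frame. Its front face (-x) rises 20 mm above the lip's top: push it there.
- nest2: Bottle nest at the -y end of the row: loose aluminium block 64 mm (x) by 50 mm (y) by 40 mm high, about 220 g, with a 46 x 31 mm pocket in its top. Origin: centre of its underside, on the bed's plate; axes nearly the bed's. It starts 8 to 22 mm short of the fence; against it the origin is at x +11 mm in the bed's frame. Its front face (-x) rises 20 mm above the lip's top: push it there.
- keeper: Keeper bar, loose, aluminium, about 300 g, an upside-down T standing beside the bed (left or right): foot 26 mm (x) by 180 mm (y) by 20 mm high, edges rounded; in its middle a lug 12 mm (x) by 40 mm (y), top 90 mm above the underside. Origin: centre of the underside. Grip the lug, fingertips over 45 mm above the underside to clear the nests. Home, foot and lip tops are level.
- bottle0: Bystander, loose: white plastic bottle, body 44 x 28 x 66 mm with a 16 mm neck, 86 mm high overall, 40 g, standing on the robot's side of the bed. Origin: centre of its foot.
- bottle1: Bystander, loose: white plastic bottle, body 44 x 28 x 66 mm with a 16 mm neck, 86 mm high overall, 40 g, standing beyond the bed. Origin: centre of its foot.
- bottle2: Bystander, loose: white plastic bottle, body 44 x 28 x 66 mm with a 16 mm neck, 86 mm high overall, 40 g, standing at the right front. Origin: centre of its foot.
- bottle3: Bystander, loose: white plastic bottle, body 44 x 28 x 66 mm with a 16 mm neck, 86 mm high overall, 40 g, lying flat beyond the bed, 28 mm high as it lies. Origin: on the bench under its middle.
- tall_nest: Bystander, loose: single aluminium nest 60 x 60 mm by 100 mm high, 750 g, standing beside the bed on the side where the keeper is not. Origin: centre of its underside.
- wrench: Bystander, loose: steel wrench 170 mm long lying flat on the robot's side of the bed. Origin: underside, near its middle.
- clamp: Bystander, loose: toggle clamp with black handle, 130 mm long and 45 mm high, lying at the left far side. Origin: underside of its base.
Not all that is in view belongs to the job. Leave any orange look-alike of the nest2 alone. Leave any yellow look-alike of the nest1 alone.

How it is judged:
By the outcome, as a careful person would: the job done as asked, in the order asked, and still so for the second after the job is handed in, while the arm keeps its last pose, push and grip.
It also fails if it takes over 67 s, if anything falls off the work surface, if the arm or the gripper's body presses on something with over 40 N, if the wrist force passes 120 N, or if a joint passes its speed limit or range.

ROBOT

A 6-joint arm with a two-finger parallel gripper is mounted at the origin on the work surface. World frame = base frame: x ahead of the robot, y to its left, z up, the work surface at z = 0. Lengths are in m, angles in rad, forces in N, time in s.
With the tool pointing down it reaches from about 0.3 to 0.875 m from the base axis. Payload 6.4 kg.
Tool frame: the origin (TCP) lies at the very end of the fingers, on their centre line; the grasp point (between the pads) lies 19 mm behind it; z points along the fingers, y is the line along which they close (so a half turn about z gives the same grasp; the last joint's range is limited). The gripper opens to 85 mm and grips with 20 to 120 N. Pads are 22 mm wide; open, the fingers measure 114 mm over their backs; the gripper's body (76 mm by 85 mm) begins 54 mm behind the grasp point. The pads swing forward as they close: fully open they stand 13 mm farther back than shut.
Start: joints at [-1.33, 0.181, 1.607, -0, 1.354, -0.206], TCP at [0.248, -0.519, 0.231] pointing down, gripper open.
Joint ranges: [-2.99, 2.99], [-0.89, 2.07], [0.3, 2.58], [-1.14, 4.28], [0, 2.63], [-3.12, 3.12]. Speed limits (rad/s): [2.57, 2.57, 3.01, 3.14, 3.14, 3.14].

INTERFACE

Orientations are given as a unit quaternion [w, x, y, z].
In Python, from bench import ctrl gives the robot as it stands.
- The arm moves only by the tool jog_arm, never from a script. Its argument "series" is a list that holds one entry, the list of rows, each a list of 7 numbers: the shift along the tool's x, y, z in mm, then the turn, a rotation vector about the tool's x, y, z in rad, then the finger opening in mm, from 0 to 85.4. In form: [[[tx, ty, tz, rx, ry, rz, gripper], ...]]. A call has exactly 10 rows; each row shifts and turns the commanded pose from where the row before left it, along the tool's axes as they then stand; what a row does not reach is not made up. A row lasts 1/10 s, in which the tool goes at most 50 mm and 8.59 degrees, less where a joint would pass 70% of its speed; a pose out of reach is approached as far as the arm can. A call with a gripper value outside its range is refused whole. The fingers move at their own pace and stop on an object; the grip force is fixed at half the most. Time passes only in rows, so rows that do not move let the fingers close, or fill a call up. It gives the time, the measured TCP pose, the force, the opening and the grip force at its end, in the units of the state.
- ctrl.get_obs(): the state, without advancing time (a new reading comes with each control period).
- ctrl.camera(name): name is "side" or "top" or "wrist"; returns a dict with "frame" (384x512x3 uint8, blue, green, red), "z_map" (384x512 float32, m along the optical axis (not along the pixel's ray), 0 where there is no reading), "fx", "fy", "cx", "cy" (pixels), "xyz" and "rotation" of the camera in the world. Camera axes: x right, y down, z forward; pixel columns grow to the right and rows downward; lengths in m; the calibration is good to about 2 mm. A picture is of the moment at which its call begins.
- ctrl.hand_in(): hands the job in; it is judged then, once.
The state is a dict: "time_s": time; "q": joint angles; "dq": joint speeds; "joint_efforts": joint torques, N m; "eef_pos": TCP position; "eef_rot": TCP orientation; "wrist_force": force on the tool from outside, world axes, zero at the start; "torque": the same for the moment, N m; "opening": opening from 0.0 (shut) to 1.0 (fully open); "grasp_force": force on a finger pad.
Only numpy, scipy, OpenCV 4.12 (cv2) and the standard library are available. Lean on these libraries where they do the work, as an engineer would, in place of code of your own. Each camera call takes 0.05 s, during which the arm holds its last target. There are 200 camera calls.

## Working session

There is one attempt and no reset: what is moved stays moved. The work goes in short steps, Python scripts to look and compute and a tool call to move; the robot and the scene stay as the last step left them, time stands still between calls to the robot, and variables do not carry over. Pictures are saved under pics/ and viewed, at most 10 in all, crops included, and the job is handed in when it is done.

Besides the shell and the picture viewer there is one more tool, called by a JSON object that holds its "fn" and its "kwargs", one argument or row to a line. jog_arm: Moves the arm, as the interface text tells. Its arguments: {"type":"object","properties":{"series":{"type":"array"}},"required":["series"]}

```bash
ls; mkdir -p pics
cat > h.py <<'E'
import numpy as np, cv2, pickle
from bench import ctrl
def snap(n,f):
    c=ctrl.camera(n); pickle.dump(c,open(f'pics/{f}.pkl','wb')); cv2.imwrite(f'pics/{f}.png',c['frame']); return c
def load(f): return pickle.load(open(f'pics/{f}.pkl','rb'))
def rot(c):
    R=np.array(c['rotation'],float)
    if R.shape==(3,3): return R
    from scipy.spatial.transform import Rotation as Q
    return Q.from_quat(np.r_[R[1:],R[0]]).as_matrix()
def cloud(c):
    z=c['z_map']; v,u=np.mgrid[:z.shape[0],:z.shape[1]]
    p=np.stack([(u-c['cx'])/c['fx']*z,(v-c['cy'])/c['fy']*z,z],-1)@rot(c).T+np.array(c['xyz']); p[z==0]=np.nan; return p
def ray(c,u,v,h):
    d=rot(c)@np.array([(u-c['cx'])/c['fx'],(v-c['cy'])/c['fy'],1]); o=np.array(c['xyz']); return o+d*(h-o[2])/d[2]
E
python3 - <<'E'
from h import *
for n in('top','side'):
    c=snap(n,n+'0'); print(n,c['xyz'],c['rotation'],c['fx'],c['cx'],c['cy'])
a=[cv2.resize(cv2.imread(f'pics/{n}0.png'),(800,600),interpolation=cv2.INTER_CUBIC) for n in('top','side')]
cv2.imwrite('pics/top0b.png',a[0]);cv2.imwrite('pics/side0b.png',a[1])
print(ctrl.get_obs())
E
```

```text
pics
top [ 0.43381546 -0.01720415  0.89861154] [ 0.04465175 -0.70159705  0.70978533 -0.04441374] 365.3398512689557 248.54060710610997 198.0396460541423
side [0.19010012 0.56009832 0.86638729] [ 0.09529414 -0.2399211   0.90805666 -0.32983328] 375.2486996961555 255.16803396768506 191.3343793463359
{'time_s': 0.1, 'q': array([-1.33031507e+00,  1.81473333e-01,  1.60789883e+00,  2.91877853e-06,
        1.35378014e+00, -2.06312054e-01]), 'dq': array([-9.20345792e-05, -1.55764183e-03, -3.13947770e-03, -2.23185829e-04,
        8.18449099e-04, -1.80224698e-03]), 'joint_efforts': array([ 8.08148343e-04, -4.45879340e+01, -3.52236307e+01, -2.36534170e-04,
        4.16065450e-03, -3.06045067e-06]), 'eef_pos': array([ 0.24833578, -0.51806943,  0.23047497]), 'eef_rot': array([-7.79737035e-04,  9.75150344e-01,  2.21542769e-01, -1.18976706e-05]), 'wrist_force': array([-0.40727241, -0.42544852,  0.7570376 ]), 'torque': array([ 0.0447157 , -0.04798325, -0.03810224]), 'grasp_force': 0.0, 'opening': 1.000280568289818}
```

View pics/top0b.png

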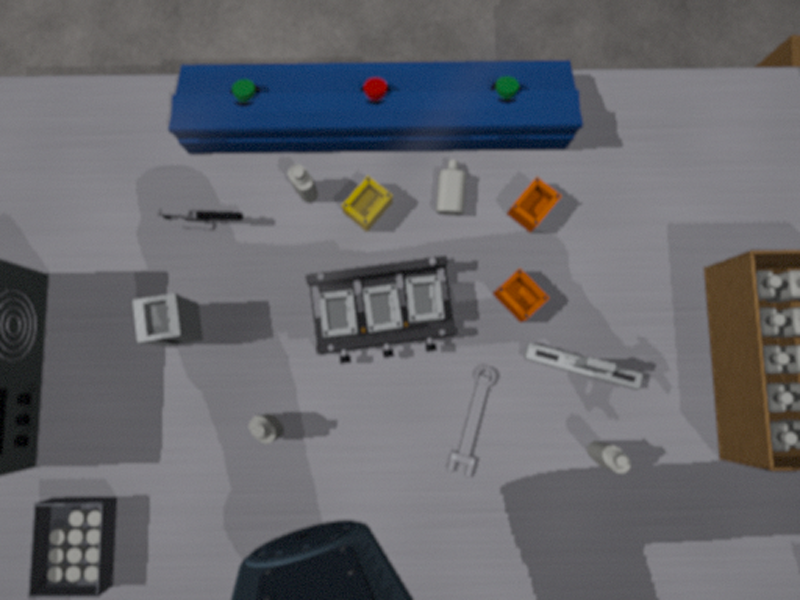

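View pics/side0b.png

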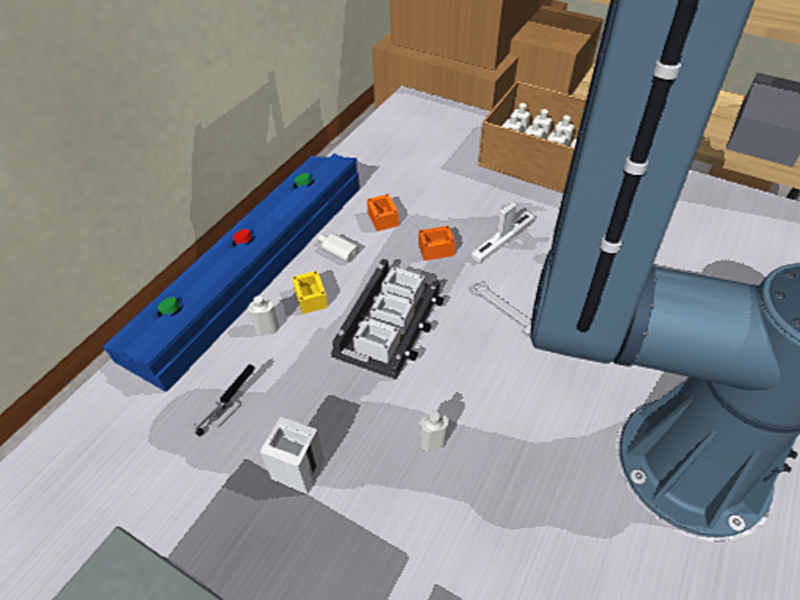

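The top view shows the bed around (382,305) at 800 px scale, turned slightly left. The three nests stand in it. The keeper is at (585,364), right of the bed, with the wrench between them at (475,420). The tall nest and bottles are well clear.

```bash
cat > m.py <<'E'
from h import *
def fit(P,lo,hi,box,name):
    p=P.reshape(-1,3); x0,x1,y0,y1=box
    m=(p[:,2]>lo)&(p[:,2]<hi)&(p[:,0]>x0)&(p[:,0]<x1)&(p[:,1]>y0)&(p[:,1]<y1)
    q=p[m]
    if len(q)<5: print(name,'few');return
    r=cv2.minAreaRect((q[:,:2]*1000).astype(np.float32)); print(name,len(q),'ctr',np.round(r[0],1),'size',np.round(r[1],1),'ang',round(r[2],2),'zmed',round(np.median(q[:,2])*1000,1))
    return q
E
python3 - <<'E'
from m import *
for n in('top0','side0'):
    c=load(n);P=cloud(c);print(n)
    if n=='top0':
        for nm,(u,v) in dict(bed=(382,305),keeper=(585,364),wr=(475,420),b0=(263,428),b2=(617,458),orange=(520,295),tall=(155,315)).items():
            print(nm,np.round(P[int(v*.64),int(u*.64)],3))
    k=P[int(364*.64),int(585*.64)] if n=='top0' else k
    b=P[int(305*.64),int(382*.64)] if n=='top0' else b
    kb=(k[0]-.1,k[0]+.08,k[1]-.12,k[1]+.12)
    fit(P,.012,.027,kb,'kfoot');fit(P,.08,.1,kb,'klug')
    bb=(b[0]-.12,b[0]+.12,b[1]-.14,b[1]+.14)
    fit(P,.01,.07,bb,'bedall');fit(P,.045,.07,bb,'nests+fence');fit(P,.053,.062,bb,'nests');fit(P,.031,.04,bb,'lip')
E
```

```text
top0
bed [ 0.552 -0.007  0.028]
keeper [ 0.458 -0.297  0.08 ]
wr [ 0.376 -0.149  0.007]
b0 [0.374 0.16  0.086]
b2 [ 0.325 -0.332  0.083]
orange [ 0.568 -0.222  0.015]
tall [0.535 0.322 0.076]
kfoot 662 ctr [ 463.5 -297.2] size [219.9  55.7] ang 63.46 zmed 21.1
klug 115 ctr [ 454.6 -315.7] size [40.3 12.2] ang 73.96 zmed 91.1
bedall 4731 ctr [540.3  -7.6] size [140.3 215.9] ang 7.33 zmed 33.3
nests+fence 1601 ctr [560.5  -5.3] size [ 99.6 214.8] ang 7.33 zmed 55.8
nests 1063 ctr [559.7  -4.6] size [ 98.1 209.7] ang 6.99 zmed 57.0
lip 1082 ctr [533.6  -8.8] size [126.6 215. ] ang 7.24 zmed 34.7
side0
kfoot 315 ctr [ 463.9 -296.8] size [218.7  56. ] ang 63.32 zmed 19.6
klug 56 ctr [ 454.3 -314.6] size [45.2 14.2] ang 74.89 zmed 88.9
bedall 3050 ctr [543.3  -6.1] size [145.8 218. ] ang 6.81 zmed 37.3
nests+fence 1164 ctr [561.1  -3.8] size [ 99.8 216.7] ang 6.85 zmed 53.7
nests 623 ctr [559.   -1.4] size [ 96.  200.9] ang 7.52 zmed 56.3
lip 678 ctr [540.8  -5.5] size [140.1 213.9] ang 6.7 zmed 35.3
```

```bash
cat > plan.py <<'E'
import sys; from h import *
from scipy.spatial.transform import Rotation as Q
# usage: plan.py x y z a_deg nrows [cmd pose x y z a]  (mm, deg): prints tool-frame rows
a=[float(s) for s in sys.argv[1:]]; o=ctrl.get_obs(); w,x,y,z=o['eef_rot']; R=Q.from_quat([x,y,z,w]).as_matrix()
p=np.array(o['eef_pos'])*1000; A=np.degrees(np.arctan2(R[1,0],R[0,0]))
print('now',o['time_s'],np.round(p,1),'a',round(A,2),'tilt',np.round(R[:2,2],4),'F',np.round(o['wrist_force'],1),'T',np.round(o['torque'],2))
if len(a)>5: p=np.array(a[5:8]);A=a[8]
t=np.array(a[:3]);n=int(a[4]);dA=(a[3]-A+180)%360-180
for i in range(n):
    b=np.radians(A+dA*i/n); d=(t-p)/n
    print([round(float(d[0]*np.cos(b)+d[1]*np.sin(b)),1),round(float(d[0]*np.sin(b)-d[1]*np.cos(b)),1),round(float(-d[2]),1),0,0,round(-np.radians(dA/n),4)])
E
python3 plan.py 410 -300 300 74 10
```

```text
now 0.1 [ 248.3 -518.1  230.5] a 25.6 tilt [-0.0004  0.0015] F [-0.4 -0.4  0.8] T [ 0.04 -0.05 -0.04]
[24.0, -12.7, -7.0, 0, 0, np.float64(-0.0845)]
[25.0, -10.6, -7.0, 0, 0, np.float64(-0.0845)]
[25.8, -8.5, -7.0, 0, 0, np.float64(-0.0845)]
[26.4, -6.3, -7.0, 0, 0, np.float64(-0.0845)]
[26.8, -4.0, -7.0, 0, 0, np.float64(-0.0845)]
[27.1, -1.7, -7.0, 0, 0, np.float64(-0.0845)]
[27.1, 0.6, -7.0, 0, 0, np.float64(-0.0845)]
[27.0, 2.9, -7.0, 0, 0, np.float64(-0.0845)]
[26.7, 5.1, -7.0, 0, 0, np.float64(-0.0845)]
[26.1, 7.4, -7.0, 0, 0, np.float64(-0.0845)]
```

Run:
```python
from h import *
c=snap('wrist','w0'); o=ctrl.get_obs()
from scipy.spatial.transform import Rotation as Q
w,x,y,z=o['eef_rot'];R=Q.from_quat([x,y,z,w]).as_matrix()
print('cam in tool mm',R.T@(np.array(c['xyz'])-o['eef_pos'])*1000); print(R.T@rot(c)); print(c['fx'],c['cx'],c['cy'])
```

```text
cam in tool mm [  84.20988982    0.43045897 -143.30321931]
[[ 3.82541341e-04 -9.46900159e-01 -3.21527514e-01]
 [ 9.99999668e-01  1.31056664e-04  8.03799447e-04]
 [-7.18979501e-04 -3.21527715e-01  9.46899895e-01]]
340.7743649013866 258.53935189217094 191.5357579325256
```

```bash
sed -i 's/round(-np/float(round(-np/; s/,4)\])/,4))])/' plan.py; python3 plan.py 465 -280 290 74 10
```

```text
now 0.15 [ 248.4 -518.2  230.6] a 25.6 tilt [-0.0003  0.0013] F [-0.2 -0.1  0.8] T [-0.02 -0.03 -0.05]
[29.8, -12.1, -5.9, 0, 0, -0.0845]
[30.7, -9.6, -5.9, 0, 0, -0.0845]
[31.4, -6.9, -5.9, 0, 0, -0.0845]
[31.9, -4.3, -5.9, 0, 0, -0.0845]
[32.2, -1.5, -5.9, 0, 0, -0.0845]
[32.2, 1.2, -5.9, 0, 0, -0.0845]
[32.0, 3.9, -5.9, 0, 0, -0.0845]
[31.5, 6.6, -5.9, 0, 0, -0.0845]
[30.9, 9.2, -5.9, 0, 0, -0.0845]
[30.0, 11.8, -5.9, 0, 0, -0.0845]
```

{"fn": "jog_arm", "kwargs": {
  "series": [
    [[29.8,-12.1,-6,0,0,-0.0845,85],[30.7,-9.6,-6,0,0,-0.0845,85],[31.4,-6.9,-6,0,0,-0.0845,85],[31.9,-4.3,-6,0,0,-0.0845,85],[32.2,-1.5,-6,0,0,-0.0845,85],[32.2,1.2,-6,0,0,-0.0845,85],[32,3.9,-6,0,0,-0.0845,85],[31.5,6.6,-6,0,0,-0.0845,85],[30.9,9.2,-6,0,0,-0.0845,85],[30,11.8,-6,0,0,-0.0845,85]]
  ]
}}

```text
time_s: 1.15
eef_pos: [0.4658, -0.2791, 0.2913]
eef_rot: [-0.0, 0.798, 0.603, -0.0]
wrist_force: [-0.0, -0.2, 0.7]
opening: 0.999
grasp_force: 0.0
```

```bash
python3 - <<'E'
from m import *
import time
c=snap('wrist','wk');P=cloud(c)
kb=(.35,.55,-.42,-.19)
fit(P,.012,.027,kb,'kfoot');fit(P,.08,.1,kb,'klug'); fit(P,.086,.096,kb,'klugtop')
E
python3 plan.py 475 30 290 97.1 10
```

```text
kfoot 2326 ctr [ 473.4 -291.2] size [233.   78.9] ang 55.31 zmed 20.6
klug 408 ctr [ 456.4 -315.9] size [40.3 10.9] ang 74.36 zmed 90.6
klugtop 389 ctr [ 456.4 -315.9] size [40.3 10.9] ang 74.47 zmed 90.6
now 1.2 [ 468.7 -276.   292.5] a 74.62 tilt [0.003  0.0016] F [1.5 3.4 0.9] T [ 0.11 -0.05  0.07]
[29.7, -7.5, 0.2, 0, 0, -0.0392]
[29.9, -6.3, 0.2, 0, 0, -0.0392]
[30.2, -5.2, 0.2, 0, 0, -0.0392]
[30.3, -4.0, 0.2, 0, 0, -0.0392]
[30.5, -2.8, 0.2, 0, 0, -0.0392]
[30.6, -1.6, 0.2, 0, 0, -0.0392]
[30.6, -0.4, 0.2, 0, 0, -0.0392]
[30.6, 0.8, 0.2, 0, 0, -0.0392]
[30.5, 2.0, 0.2, 0, 0, -0.0392]
[30.4, 3.2, 0.2, 0, 0, -0.0392]
```

```bash
python3 plan.py 545 40 300 97.1 8 465 -280 290 74
```

```text
now 1.2 [ 468.7 -276.   292.5] a 74.62 tilt [0.003  0.0016] F [1.5 3.4 0.9] T [ 0.11 -0.05  0.07]
[41.2, -1.4, -1.2, 0, 0, -0.0504]
[41.2, 0.7, -1.2, 0, 0, -0.0504]
[41.1, 2.7, -1.2, 0, 0, -0.0504]
[40.9, 4.8, -1.2, 0, 0, -0.0504]
[40.7, 6.9, -1.2, 0, 0, -0.0504]
[40.3, 8.9, -1.2, 0, 0, -0.0504]
[39.8, 10.9, -1.2, 0, 0, -0.0504]
[39.2, 12.9, -1.2, 0, 0, -0.0504]
```

Closing the fingers on the way for pushing.

{"fn": "jog_arm", "kwargs": {
  "series": [
    [[41.2,-1.4,-1.2,0,0,-0.0504,0],[41.2,0.7,-1.2,0,0,-0.0504,0],[41.1,2.7,-1.2,0,0,-0.0504,0],[40.9,4.8,-1.2,0,0,-0.0504,0],[40.7,6.9,-1.2,0,0,-0.0504,0],[40.3,8.9,-1.2,0,0,-0.0504,0],[39.8,10.9,-1.2,0,0,-0.0504,0],[39.2,12.9,-1.2,0,0,-0.0504,0],[0,0,0,0,0,0,0],[0,0,0,0,0,0,0]]
  ]
}}

```text
time_s: 2.2
eef_pos: [0.5448, 0.0404, 0.3005]
eef_rot: [-0.0, 0.661, 0.75, -0.0]
wrist_force: [-0.1, -0.3, 0.6]
opening: -0.001
grasp_force: 0.0
```

```bash
cat > bed.py <<'E'
import sys; from m import *
f=sys.argv[1]; c=snap('wrist',f);P=cloud(c)
bb=(.45,.65,-.14,.13)
fit(P,.01,.07,bb,'bedall');fit(P,.0475,.0525,bb,'fence?')
q=P.reshape(-1,3)*1000
# yaw from PCA-free: nest tops
m=(q[:,2]>53.5)&(q[:,2]<61)&(abs(q[:,0]-550)<100)&(abs(q[:,1])<140); nt=q[m]; print('nest z',np.median(nt[:,2]))
B=np.array([553.2,-6.0]);t=np.radians(7.1);
if len(sys.argv)>2: B=np.array([float(sys.argv[2]),float(sys.argv[3])]);t=np.radians(float(sys.argv[4]))
M=np.array([[np.cos(t),np.sin(t)],[-np.sin(t),np.cos(t)]])
b=np.c_[(q[:,:2]-B)@M.T,q[:,2]]
nb=b[m]
for k,(lo,hi) in enumerate([(29,80),(-26,26),(-80,-29)]):
    s=nb[(nb[:,1]>lo)&(nb[:,1]<hi)&(nb[:,0]<42)]
    r=cv2.minAreaRect(s[:,:2].astype(np.float32)); print('nest',k,'bedframe',np.round(r[0],1),np.round(r[1],1),round(r[2],2),'x',np.round(np.percentile(s[:,0],[1,99]),1),'y',np.round(np.percentile(s[:,1],[1,99]),1))
# lip top slices, fence slices
for nm,lo,hi,xlo,xhi in(('lip',32,40,-75,-46),('fence',46,53,38,65)):
    for y in (-90,-45,0,45,90):
        s=b[(b[:,2]>lo)&(b[:,2]<hi)&(b[:,0]>xlo)&(b[:,0]<xhi)&(abs(b[:,1]-y)<12)]
        if len(s)>10: print(nm,y,np.round(np.percentile(s[:,0],[2,50,98]),1),round(np.median(s[:,2]),1))
s=b[(b[:,2]>32)&(b[:,2]<40)&(b[:,0]>-61)&(b[:,0]<-53)]; print('lip y ends',np.percentile(s[:,1],[.3,99.7]))
s=b[(b[:,2]>46)&(b[:,2]<53)&(b[:,0]>45)&(b[:,0]<55)]; print('fence y ends',np.percentile(s[:,1],[.3,99.7]))
cv2.imwrite(f'pics/{f}b.png',cv2.resize(c['frame'],(800,600)))
E
python3 bed.py wb
```

```text
bedall 16110 ctr [545.1  -6.5] size [146.1 215.7] ang 7.22 zmed 35.3
fence? 2131 ctr [562.5  -4.4] size [ 98.8 215.5] ang 7.23 zmed 50.8
nest z 56.782768125851476
nest 0 bedframe [-7.7 60.6] [38.9 64.3] 89.78 x [-39.5  24.2] y [41.4 79.1]
nest 1 bedframe [-8.3 -0.1] [64.1 50.8] 0.87 x [-39.8  23.7] y [-24.8  25.1]
nest 2 bedframe [ -2.3 -59.7] [42.3 64. ] 88.01 x [-34.4  29.5] y [-79.7 -38.8]
lip -90 [-60.6 -54.5 -48.9] 36.7
lip -45 [-60.2 -54.6 -49.2] 36.7
lip 0 [-74.7 -56.5 -49.3] 36.2
lip 45 [-60.8 -54.9 -49.3] 36.5
lip 90 [-61.  -55.2 -49.6] 36.6
fence -90 [45.1 51.  58.6] 51.0
fence -45 [44.9 51.3 58.4] 50.9
fence 0 [44.7 51.4 58.2] 50.8
fence 45 [44.8 51.3 58. ] 50.8
fence 90 [44.5 50.8 58.2] 50.7
lip y ends [-105.07966811  108.13513566]
fence y ends [-105.928413    108.21473458]
```

```bash
sed -i 's/(29,80),(-26,26),(-80,-29)/(32,105),(-32,32),(-105,-32)/' bed.py; sed -i "s/c=snap('wrist',f)/c=load(f) if '-l' in sys.argv else snap('wrist',f)/" bed.py; python3 bed.py wb 554.7 -4.5 7.3 -l
```

```text
bedall 16110 ctr [545.1  -6.5] size [146.1 215.7] ang 7.22 zmed 35.3
fence? 2131 ctr [562.5  -4.4] size [ 98.8 215.5] ang 7.23 zmed 50.8
nest z 56.782768125851476
nest 0 bedframe [-8.9 65.2] [50.4 63.9] 88.43 x [-40.9  22.7] y [40.2 90.1]
nest 1 bedframe [-10.   -1.4] [64.1 50.8] 0.67 x [-41.5  22. ] y [-26.2  23.8]
nest 2 bedframe [ -4.3 -64.1] [48.9 64. ] 88.09 x [-36.5  27.6] y [-86.3 -40. ]
lip -90 [-62.6 -56.7 -50.9] 36.8
lip -45 [-62.2 -56.4 -51. ] 36.8
lip 0 [-74.4 -57.7 -51. ] 36.3
lip 45 [-62.2 -56.4 -50.8] 36.5
lip 90 [-62.3 -56.5 -50.9] 36.6
fence -90 [43.2 49.4 56.6] 51.0
fence -45 [43.1 49.6 56.6] 50.9
fence 0 [43.1 49.6 56.5] 50.8
fence 45 [43.2 49.7 56.5] 50.8
fence 90 [43.1 49.4 56.8] 50.7
lip y ends [-106.45143565  107.05835473]
fence y ends [-107.58036834  106.74029401]
```

View pics/wbb.png

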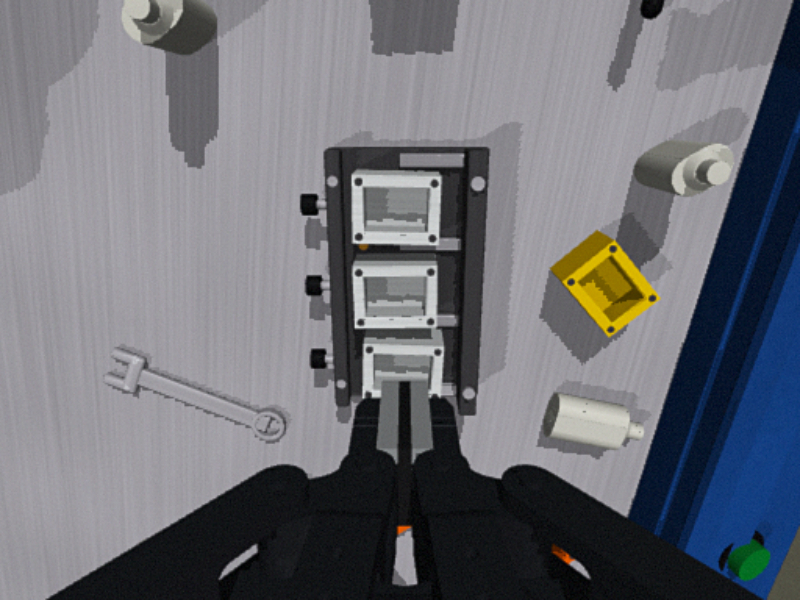

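The wrist view shows the bed with its nests at about (397,207), (397,293) and (403,370), all short of the fence. The fingers are shut. Bed origin fits (554.7, -4.5) mm, yaw 7.3°, and the fitted lip, fence and nest heights match the text.

{"fn": "jog_arm", "kwargs": {
  "series": [
    [[6.5,-22.7,20,0,0,-0.0035,0],[6.5,-22.7,20,0,0,0,0],[6.4,-22.6,20,0,0,0,0],[0,0,45,0,0,0,0],[0,0,45,0,0,0,0],[0,0,45,0,0,0,0],[0,0,45,0,0,0,0],[0,0,12,0,0,0,0],[0,0,5,0,0,0,0],[0,0,0,0,0,0,0]]
  ]
}}

```text
time_s: 3.25
eef_pos: [0.4761, 0.0496, 0.0449]
eef_rot: [0.001, 0.661, 0.75, 0.0]
wrist_force: [-1.0, 1.0, 0.0]
opening: -0.003
grasp_force: 0.0
```

```bash
cat > st.py <<'E'
from h import *
from scipy.spatial.transform import Rotation as Q
o=ctrl.get_obs(); w,x,y,z=o['eef_rot']; R=Q.from_quat([x,y,z,w]).as_matrix(); p=o['eef_pos']*1000
t=np.radians(7.3);M=np.array([[np.cos(t),np.sin(t)],[-np.sin(t),np.cos(t)]]);b=M@(p[:2]-[554.7,-4.5])
print('t',o['time_s'],'bed',np.round(b,1),'z',round(p[2],1),'a',round(np.degrees(np.arctan2(R[1,0],R[0,0])),2),'Fbed',np.round(M@o['wrist_force'][:2],1),'Fz',round(o['wrist_force'][2],1),'T',np.round(o['torque'],2),'grip',o['grasp_force'],o['opening'])
E
python3 st.py
python3 - <<'E'
from m import *
# check top view of hand thickness near tips
c=snap('wrist','wp')
cv2.imwrite('pics/wpb.png',cv2.resize(c['frame'],(800,600)))
E
```

```text
t 3.25 bed [-71.1  63.7] z 44.9 a 97.25 Fbed [-0.8  1.1] Fz 0.0 T [-0.01 -0.07  0.04] grip 0.0 -0.0025721723472206244
```

View pics/wpb.png

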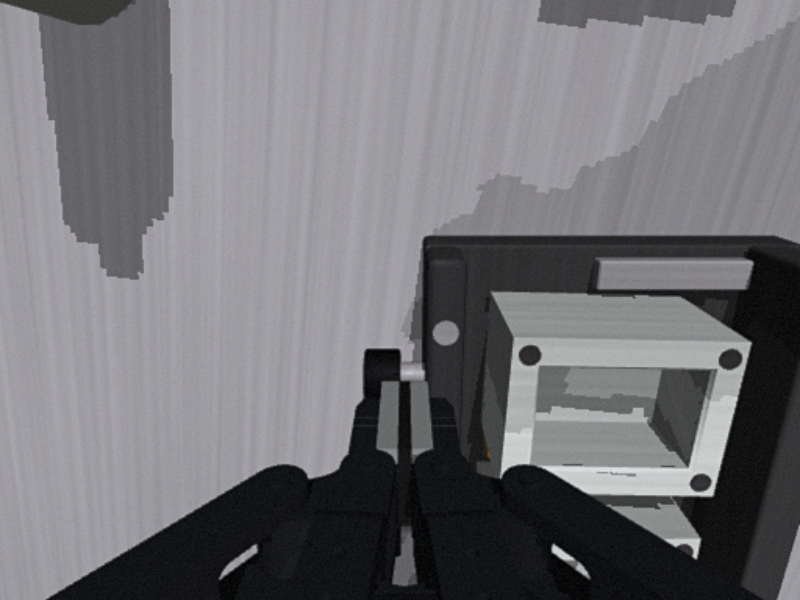

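{"fn": "jog_arm", "kwargs": {
  "series": [
    [[0,6,1,0,0,0,0],[0,6,0,0,0,0,0],[0,4,0,0,0,0,0],[0,3,0,0,0,0,0],[0,3,0,0,0,0,0],[0,3,0,0,0,0,0],[0,3,0,0,0,0,0],[0,3,0,0,0,0,0],[0,2,0,0,0,0,0],[0,0,0,0,0,0,0]]
  ]
}}

```text
time_s: 4.3
eef_pos: [0.5083, 0.0546, 0.0429]
eef_rot: [0.0, 0.661, 0.751, 0.0]
wrist_force: [0.2, 0.3, -0.1]
opening: 0.001
grasp_force: 0.0
```

```bash
python3 st.py;python3 bed.py p1 554.7 -4.5 7.3 | grep nest
```

```text
t 4.3 bed [-38.5  64.5] z 42.9 a 97.32 Fbed [0.2 0.3] Fz -0.1 T [-0.04  0.01 -0.  ] grip 0.0 0.0011951332777075446
nest z 56.792952504775414
nest 0 bedframe [-4.7 66.8] [51.5 92.2] 89.39 x [-47.   40.2] y [42.1 91.5]
nest 1 bedframe [-10.3  17.5] [61.7 17. ] 3.29 x [-40.3  19.7] y [ 8.7 24.2]Traceback (most recent call last):
  File "bed.py", line 15, in <module>
    r=cv2.minAreaRect(s[:,:2].astype(np.float32)); print('nest',k,'bedframe',np.round(r[0],1),np.round(r[1],1),round(r[2],2),'x',np.round(np.percentile(s[:,0],[1,99]),1),'y',np.round(np.percentile(s[:,1],[1,99]),1))
                                                                                                                                          ~~~~~~~~~~~~~^^^^^^^^^^^^^^^
    return _quantile_unchecked(
        a, q, axis, out, overwrite_input, method, keepdims, weights)
    return _ureduce(a,
                    func=_quantile_ureduce_func,
    ...<5 lines>...
                    overwrite_input=overwrite_input,
                    method=method)
    r = func(a, **kwargs)
    result = _quantile(arr,
                       quantiles=q,
    ...<2 lines>...
                       out=out,
                       weights=wgt)
    slices_having_nans = np.isnan(arr[-1, ...])
                                  ~~~^^^^^^^^^
IndexError: index -1 is out of bounds for axis 0 with size 0
```

{"fn": "jog_arm", "kwargs": {
  "series": [
    [[0,1.5,0,0,0,0,0],[0,1.5,0,0,0,0,0],[0,1,0,0,0,0,0],[0,1,0,0,0,0,0],[0,0.5,0,0,0,0,0],[0,0.5,0,0,0,0,0],[0,0,0,0,0,0,0],[0,0,0,0,0,0,0],[0,0,0,0,0,0,0],[0,0,0,0,0,0,0]]
  ]
}}

```text
time_s: 5.35
eef_pos: [0.511, 0.0553, 0.0424]
eef_rot: [-0.002, 0.66, 0.751, -0.002]
wrist_force: [-12.0, -2.6, 8.6]
opening: 0.001
grasp_force: 6.0
```

```bash
python3 st.py
```

```text
t 5.35 bed [-35.8  64.9] z 42.4 a 97.35 Fbed [-12.3  -1.1] Fz 8.6 T [-0.28  1.74  0.05] grip 5.960247266921215 0.0007760452978136168
```

{"fn": "jog_arm", "kwargs": {
  "series": [
    [[0,-13,0,0,0,0,0],[0,-13,0,0,0,0,0],[0,-11,0,0,0,0,0],[-33.2,0,0,0,0,0,0],[-33.2,0,0,0,0,0,0],[0,0,0,0,0,0,0],[0,6,0,0,0,0,0],[0,6,0,0,0,0,0],[0,4,0,0,0,0,0],[0,3,0,0,0,0,0]]
  ]
}}

```text
time_s: 6.35
eef_pos: [0.5045, -0.0119, 0.0427]
eef_rot: [-0.0, 0.66, 0.751, -0.0]
wrist_force: [-2.2, -0.1, 1.6]
opening: 0.002
grasp_force: 1.0
```

{"fn": "jog_arm", "kwargs": {
  "series": [
    [[0,3,0,0,0,0,0],[0,3,0,0,0,0,0],[0,3,0,0,0,0,0],[0,2,0,0,0,0,0],[0,2,0,0,0,0,0],[0,1.5,0,0,0,0,0],[0,1.5,0,0,0,0,0],[0,1,0,0,0,0,0],[0,1,0,0,0,0,0],[0,0,0,0,0,0,0]]
  ]
}}

```text
time_s: 7.35
eef_pos: [0.5194, -0.0106, 0.0426]
eef_rot: [-0.003, 0.66, 0.751, -0.002]
wrist_force: [-12.5, -1.5, 9.8]
opening: 0.0
grasp_force: 6.6
```

```bash
python3 st.py
```

```text
t 7.35 bed [-35.8  -1.6] z 42.6 a 97.35 Fbed [-12.6   0.1] Fz 9.8 T [-0.29  1.92 -0.  ] grip 6.597258292604238 0.0003060530638952884
```

{"fn": "jog_arm", "kwargs": {
  "series": [
    [[0,-13,0,0,0,0,0],[0,-13,0,0,0,0,0],[0,-11,0,0,0,0,0],[-32,0,0,0,0,0,0],[-32,0,0,0,0,0,0],[0,0,0,0,0,0,0],[0,6,0,0,0,0,0],[0,6,0,0,0,0,0],[0,4,0,0,0,0,0],[0,3,0,0,0,0,0]]
  ]
}}

```text
time_s: 8.35
eef_pos: [0.5128, -0.0754, 0.0428]
eef_rot: [-0.0, 0.66, 0.751, -0.0]
wrist_force: [-1.3, -0.2, 2.2]
opening: 0.0
grasp_force: 0.9
```

{"fn": "jog_arm", "kwargs": {
  "series": [
    [[0,3,0,0,0,0,0],[0,3,0,0,0,0,0],[0,3,0,0,0,0,0],[0,2,0,0,0,0,0],[0,2,0,0,0,0,0],[0,1.5,0,0,0,0,0],[0,1.5,0,0,0,0,0],[0,1,0,0,0,0,0],[0,1,0,0,0,0,0],[0,0,0,0,0,0,0]]
  ]
}}

```text
time_s: 9.35
eef_pos: [0.5275, -0.0741, 0.0426]
eef_rot: [-0.003, 0.66, 0.751, -0.002]
wrist_force: [-13.3, -2.1, 9.3]
opening: 0.002
grasp_force: 6.9
```

```bash
python3 st.py
```

```text
t 9.35 bed [-35.8 -65.6] z 42.6 a 97.35 Fbed [-13.5  -0.3] Fz 9.3 T [-0.44  2.03  0.04] grip 6.922891476424411 0.0016014882645217986
```

{"fn": "jog_arm", "kwargs": {
  "series": [
    [[0,-13,0,0,0,0,0],[0,-13,0,0,0,0,0],[0,-11,-5,0,0,0,0],[0,0,-30,0,0,0,40],[0,0,-40,0,0,0,85],[0,0,-40,0,0,0,85],[0,0,-40,0,0,0,85],[0,0,-10,0,0,0,85],[0,0,0,0,0,0,85],[0,0,0,0,0,0,85]]
  ]
}}

```text
time_s: 10.35
eef_pos: [0.4931, -0.0785, 0.2069]
eef_rot: [-0.001, 0.661, 0.751, -0.0]
wrist_force: [0.8, -0.3, -0.3]
opening: 0.992
grasp_force: 0.0
```

```bash
python3 st.py; python3 plan.py 456.4 -315.9 200 74.4 9
```

```text
t 10.35 bed [-70.5 -65.6] z 206.9 a 97.31 Fbed [ 0.7 -0.4] Fz -0.3 T [ 0.02  0.01 -0.07] grip 0.0 0.9921233885337141
now 10.35 [493.1 -78.5 206.9] a 97.31 tilt [-0.001   0.0005] F [ 0.8 -0.3 -0.3] T [ 0.02  0.01 -0.07]
[-25.6, -7.4, 0.8, 0, 0, 0.0444]
[-25.9, -6.3, 0.8, 0, 0, 0.0444]
[-26.2, -5.1, 0.8, 0, 0, 0.0444]
[-26.4, -3.9, 0.8, 0, 0, 0.0444]
[-26.6, -2.8, 0.8, 0, 0, 0.0444]
[-26.6, -1.6, 0.8, 0, 0, 0.0444]
[-26.7, -0.4, 0.8, 0, 0, 0.0444]
[-26.7, 0.8, 0.8, 0, 0, 0.0444]
[-26.6, 2.0, 0.8, 0, 0, 0.0444]
```

{"fn": "jog_arm", "kwargs": {
  "series": [
    [[-25.6,-7.4,0.8,0,0,0.0444,85],[-25.9,-6.3,0.8,0,0,0.0444,85],[-26.2,-5.1,0.8,0,0,0.0444,85],[-26.4,-3.9,0.8,0,0,0.0444,85],[-26.6,-2.8,0.8,0,0,0.0444,85],[-26.6,-1.6,0.8,0,0,0.0444,85],[-26.7,-0.4,0.8,0,0,0.0444,85],[-26.7,0.8,0.8,0,0,0.0444,85],[-26.6,2,0.8,0,0,0.0444,85],[0,0,0,0,0,0,85]]
  ]
}}

```text
time_s: 11.35
eef_pos: [0.4553, -0.318, 0.1979]
eef_rot: [-0.002, 0.798, 0.603, -0.001]
wrist_force: [0.7, -0.3, -0.3]
opening: 0.994
grasp_force: 0.0
```

```bash
python3 plan.py 456.4 -315.9 52 74.4 5
python3 - <<'E'
from m import *
c=snap('wrist','wk2');P=cloud(c);kb=(.40,.52,-.36,-.27)
fit(P,.086,.096,kb,'klugtop')
cv2.imwrite('pics/wk2b.png',cv2.resize(c['frame'],(800,600)))
c=snap('top','top1');P=cloud(c); q=P.reshape(-1,3)*1000
t=np.radians(7.3);M=np.array([[np.cos(t),np.sin(t)],[-np.sin(t),np.cos(t)]]);b=np.c_[(q[:,:2]-[554.7,-4.5])@M.T,q[:,2]]
for y in(65,-1,-65):
  for d in(-20,0,20):
    s=b[(abs(b[:,1]-y-d)<4)&(b[:,2]>54)&(b[:,2]<62)&(abs(b[:,0])<60)]; print(y,d,len(s),np.round([s[:,0].min(),s[:,0].max()],1))
E
```

```text
now 11.35 [ 455.3 -318.   197.9] a 74.19 tilt [-0.003   0.0022] F [ 0.7 -0.3 -0.3] T [-0.01 -0.    0.05]
[0.5, 0.1, 29.2, 0, 0, -0.0008]
[0.5, 0.1, 29.2, 0, 0, -0.0008]
[0.5, 0.1, 29.2, 0, 0, -0.0008]
[0.5, 0.1, 29.2, 0, 0, -0.0008]
[0.5, 0.1, 29.2, 0, 0, -0.0008]
klugtop 776 ctr [ 456.4 -315.4] size [39.3 11.8] ang 73.8 zmed 90.6
65 -20 91 [-22.1  40.3]
65 0 24 [-22.2  40.4]
65 20 93 [-21.5  53. ]
-1 -20 81 [-22.   53.2]
-1 0 27 [-22.2  50.1]
-1 20 90 [-21.4  43.6]
-65 -20 96 [-22.9  53.9]
-65 0 24 [-23.   49.2]
-65 20 94 [-22.8  44.3]
```

View pics/wk2b.png

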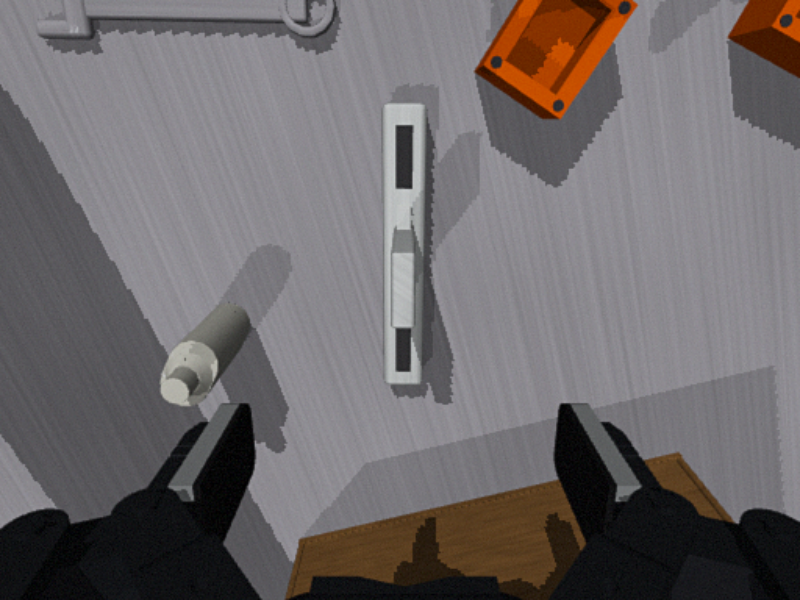

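The view shows the keeper upright, lug top at (403,285). The gripper is aligned with it and the bottle and orange block are clear.

{"fn": "jog_arm", "kwargs": {
  "series": [
    [[0.3,0,25,0,0,0,85],[0,0,35,0,0,0,85],[0,0,35,0,0,0,85],[0,0,30,0,0,0,85],[0,0,15,0,0,0,85],[0,0,6,0,0,0,85],[0,0,0,0,0,0,85],[0,0,0,0,0,0,60],[0,0,0,0,0,0,40],[0,0,0,0,0,0,25]]
  ]
}}

```text
time_s: 12.45
eef_pos: [0.4577, -0.3164, 0.056]
eef_rot: [0.001, 0.796, 0.605, 0.0]
wrist_force: [0.3, -0.4, -0.1]
opening: 0.513
grasp_force: 0.0
```

{"fn": "jog_arm", "kwargs": {
  "series": [
    [[0,0,0,0,0,0,18],[0,0,0,0,0,0,12],[0,0,0,0,0,0,6],[0,0,0,0,0,0,0],[0,0,0,0,0,0,0],[0,0,0,0,0,0,0],[0,0,0,0,0,0,0],[0,0,0,0,0,0,0],[0,0,0,0,0,0,0],[0,0,0,0,0,0,0]]
  ]
}}

```text
time_s: 13.45
eef_pos: [0.4571, -0.3158, 0.055]
eef_rot: [0.0, 0.796, 0.605, -0.0]
wrist_force: [-2.7, 1.4, 5.7]
opening: 0.132
grasp_force: 59.1
```

```bash
python3 st.py; python3 plan.py 456 -316 52 74.4 1|head -1
```

```text
t 13.45 bed [-136.4 -296.4] z 55.0 a 74.43 Fbed [-2.5  1.8] Fz 5.7 T [ 0.19  0.4  -0.03] grip 59.12791550159454 0.1319884989748698
now 13.45 [ 457.1 -315.8   55. ] a 74.43 tilt [-0.     -0.0002] F [-2.7  1.4  5.7] T [ 0.19  0.4  -0.03]
```

{"fn": "jog_arm", "kwargs": {
  "series": [
    [[0,0,-4,0,0,0,0],[0,0,-10,0,0,0,0],[0,0,-20,0,0,0,0],[0,0,-25,0,0,0,0],[0,0,-25,0,0,0,0],[0,0,-18,0,0,0,0],[0,0,-10,0,0,0,0],[0,0,-3,0,0,0,0],[0,0,0,0,0,0,0],[0,0,0,0,0,0,0]]
  ]
}}

```text
time_s: 14.45
eef_pos: [0.4565, -0.3152, 0.1685]
eef_rot: [-0.001, 0.796, 0.605, -0.0]
wrist_force: [0.4, -0.4, -2.6]
opening: 0.132
grasp_force: 58.6
```

```bash
python3 st.py; python3 plan.py 519 -9 170 97.3 20
```

```text
t 14.45 bed [-136.9 -295.7] z 168.5 a 74.42 Fbed [ 0.4 -0.4] Fz -2.6 T [-0.02  0.05 -0.01] grip 58.60108137130737 0.1316287614555298
now 14.45 [ 456.5 -315.2  168.5] a 74.42 tilt [-0.0014  0.0015] F [ 0.4 -0.4 -2.6] T [-0.02  0.05 -0.01]
[15.6, -1.1, -0.1, 0, 0, -0.02]
[15.6, -0.8, -0.1, 0, 0, -0.02]
[15.6, -0.5, -0.1, 0, 0, -0.02]
[15.6, -0.2, -0.1, 0, 0, -0.02]
[15.6, 0.1, -0.1, 0, 0, -0.02]
[15.6, 0.5, -0.1, 0, 0, -0.02]
[15.6, 0.8, -0.1, 0, 0, -0.02]
[15.6, 1.1, -0.1, 0, 0, -0.02]
[15.6, 1.4, -0.1, 0, 0, -0.02]
[15.5, 1.7, -0.1, 0, 0, -0.02]
[15.5, 2.0, -0.1, 0, 0, -0.02]
[15.5, 2.3, -0.1, 0, 0, -0.02]
[15.4, 2.6, -0.1, 0, 0, -0.02]
[15.3, 2.9, -0.1, 0, 0, -0.02]
[15.3, 3.2, -0.1, 0, 0, -0.02]
[15.2, 3.5, -0.1, 0, 0, -0.02]
[15.1, 3.8, -0.1, 0, 0, -0.02]
[15.1, 4.2, -0.1, 0, 0, -0.02]
[15.0, 4.5, -0.1, 0, 0, -0.02]
[14.9, 4.7, -0.1, 0, 0, -0.02]
```

Weight −2.6 N, so the keeper is in hand.

{"fn": "jog_arm", "kwargs": {
  "series": [
    [[15.6,-1.1,0,0,0,-0.02,0],[15.6,-0.8,0,0,0,-0.02,0],[15.6,-0.5,0,0,0,-0.02,0],[15.6,-0.2,0,0,0,-0.02,0],[15.6,0.1,0,0,0,-0.02,0],[15.6,0.5,0,0,0,-0.02,0],[15.6,0.8,0,0,0,-0.02,0],[15.6,1.1,0,0,0,-0.02,0],[15.6,1.4,0,0,0,-0.02,0],[15.5,1.7,0,0,0,-0.02,0]]
  ]
}}

```text
time_s: 15.45
eef_pos: [0.4885, -0.1614, 0.1697]
eef_rot: [0.0, 0.732, 0.682, 0.0]
wrist_force: [-0.4, 0.0, -2.3]
opening: 0.134
grasp_force: 58.5
```

{"fn": "jog_arm", "kwargs": {
  "series": [
    [[15.5,2,0,0,0,-0.02,0],[15.5,2.3,0,0,0,-0.02,0],[15.4,2.6,0,0,0,-0.02,0],[15.3,2.9,0,0,0,-0.02,0],[15.3,3.2,0,0,0,-0.02,0],[15.2,3.5,0,0,0,-0.02,0],[15.1,3.8,0,0,0,-0.02,0],[15.1,4.2,0,0,0,-0.02,0],[15,4.5,0,0,0,-0.02,0],[14.9,4.7,0,0,0,-0.02,0]]
  ]
}}

```text
time_s: 16.45
eef_pos: [0.5193, -0.0083, 0.1697]
eef_rot: [-0.0, 0.66, 0.751, 0.0]
wrist_force: [0.2, 0.5, -2.1]
opening: 0.131
grasp_force: 58.5
```

{"fn": "jog_arm", "kwargs": {
  "series": [
    [[0,0,0,0,0,0,0],[0,0,5,0,0,0,0],[0,0,8,0,0,0,0],[0,0,8,0,0,0,0],[0,0,8,0,0,0,0],[0,0,5,0,0,0,0],[0,0,2,0,0,0,0],[0,0,0,0,0,0,0],[0,0,0,0,0,0,0],[0,0,0,0,0,0,0]]
  ]
}}

```text
time_s: 17.45
eef_pos: [0.5196, -0.0096, 0.1341]
eef_rot: [0.0, 0.66, 0.751, 0.0]
wrist_force: [-0.7, -0.3, -2.1]
opening: 0.129
grasp_force: 58.6
```

```bash
python3 st.py
cat > v.py <<'E'
from m import *
import sys
t=np.radians(7.3);M=np.array([[np.cos(t),np.sin(t)],[-np.sin(t),np.cos(t)]])
for n in('wrist','top','side'):
    c=snap(n,sys.argv[1]+n);q=cloud(c).reshape(-1,3)*1000
    b=np.c_[(q[:,:2]-[554.7,-4.5])@M.T,q[:,2]]; print(n)
    zf=float(sys.argv[2])
    s=b[(abs(b[:,2]-zf)<5)&(abs(b[:,0]+36)<30)&(abs(b[:,1])<110)]
    if len(s)>20: r=cv2.minAreaRect(s[:,:2].astype(np.float32));print('foot z',np.median(s[:,2]).round(1),'rect',np.round(r[0],1),np.round(r[1],1),round(r[2],2),'y',np.percentile(s[:,1],[.5,99.5]).round(1))
    for y in(-80,-60,-45,45,60,80):
        k=s[abs(s[:,1]-y)<8]
        if len(k)>8: print(' y',y,'x',np.percentile(k[:,0],[2,98]).round(1),'z',np.median(k[:,2]).round(1))
    for nm,z0,x0,x1 in(('lip',36.5,-72,-46),('nestfront',56.7,-30,30)):
        for y in(-98,-65,0,65,98):
            k=b[(abs(b[:,2]-z0)<3)&(abs(b[:,1]-y)<8)&(b[:,0]>x0)&(b[:,0]<x1)]
            if len(k)>8: print(' ',nm,y,np.percentile(k[:,0],[2,98]).round(1))
cv2.imwrite(f'pics/{sys.argv[1]}b.png',cv2.resize(load(sys.argv[1]+'wrist')['frame'],(800,600)))
E
python3 v.py k1 98
```

```text
t 17.45 bed [-35.5  -0.6] z 134.1 a 97.34 Fbed [-0.7 -0.2] Fz -2.1 T [0.02 0.01 0.01] grip 58.55994164943695 0.12938456484698435
wrist
foot z 99.8 rect [-34.3  -1.3] [ 26.1 178.9] 0.02 y [-88.5  88. ]
 y -80 x [-46.8 -21.7] z 99.4
 y 45 x [-46.7 -22. ] z 100.0
 y 60 x [-46.7 -21.9] z 100.0
 y 80 x [-46.5 -22.2] z 99.7
  lip -65 [-71.7 -71. ]
  lip 0 [-71.8 -51.7]
  lip 65 [-71.5 -52. ]
  lip 98 [-62.6 -51. ]
  nestfront 0 [-18.4 -12.7]
  nestfront 65 [-18.4 -12.7]
  nestfront 98 [-20.2  28.9]
top
foot z 100.1 rect [-36.   17.7] [ 25.8 140.5] 0.13 y [30.6 87.7]
 y 45 x [-48.5 -28.5] z 100.3
 y 60 x [-48.2 -24.1] z 100.2
 y 80 x [-48.5 -23.9] z 100.0
  lip -98 [-64.8 -54.5]
  lip 65 [-64.5 -53.1]
  lip 98 [-64.1 -52.9]
side
foot z 99.4 rect [-35.7   9.8] [160.2  25.9] 89.47 y [-61.7  89.6]
 y -60 x [-47.8 -37.8] z 100.1
 y -45 x [-48.4 -39.2] z 99.4
 y 45 x [-47.6 -23.3] z 99.2
 y 60 x [-47.6 -23.1] z 99.7
 y 80 x [-47.5 -23.8] z 99.5
  lip -98 [-63.8 -52.5]
  lip -65 [-62.8 -52.2]
  lip 0 [-63.4 -53.2]
  lip 65 [-63.7 -53. ]
  lip 98 [-63.8 -52.7]
  nestfront 98 [-19.6  27.7]
```

View pics/k1b.png

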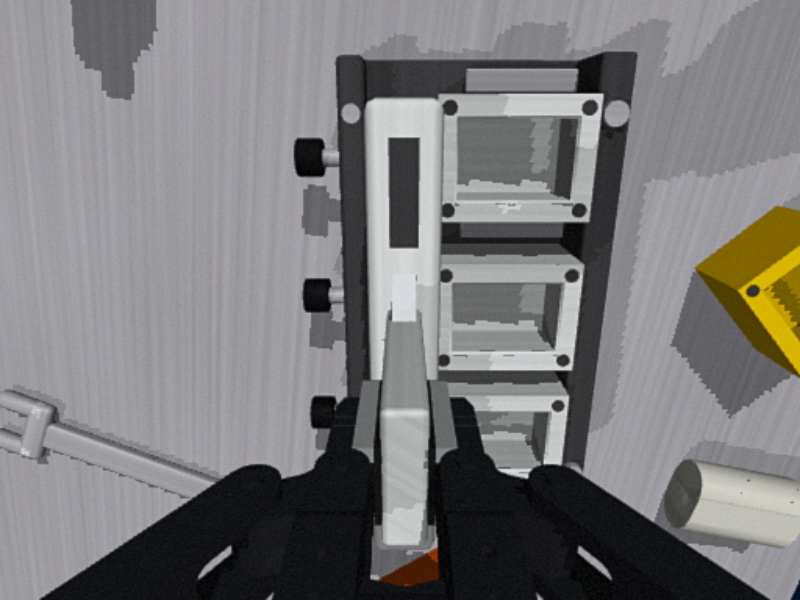

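The keeper hovers over the channel, its foot at (405,170), parallel to the lip at (352,170). All three cameras put it about 1.8 mm too far toward the nests, so I'll correct that while going down.

{"fn": "jog_arm", "kwargs": {
  "series": [
    [[0.5,-1.8,0,0,0,0,0],[0,0,3,0,0,0,0],[0,0,5,0,0,0,0],[0,0,4,0,0,0,0],[0,0,4,0,0,0,0],[0,0,2,0,0,0,0],[0,0,1,0,0,0,0],[0,0,0,0,0,0,0],[0,0,0,0,0,0,0],[0,0,0,0,0,0,0]]
  ]
}}

```text
time_s: 18.6
eef_pos: [0.5176, -0.0094, 0.1149]
eef_rot: [0.0, 0.66, 0.751, 0.0]
wrist_force: [0.2, 1.3, -2.6]
opening: 0.135
grasp_force: 58.5
```

```bash
python3 st.py; python3 v.py k2 81
```

```text
t 18.6 bed [-37.4  -0.1] z 114.9 a 97.34 Fbed [0.4 1.3] Fz -2.6 T [ 0.01 -0.    0.  ] grip 58.54553818702698 0.13529267393301145
wrist
foot z 80.6 rect [-36.2  -0.6] [ 26.1 178.6] 0.07 y [-88.   88.6]
 y -80 x [-48.7 -23.7] z 80.1
 y 45 x [-48.6 -24. ] z 80.8
 y 60 x [-48.6 -23.9] z 80.8
 y 80 x [-48.5 -24.2] z 80.6
  lip 0 [-71.5 -52.3]
  lip 65 [-71.6 -52.4]
  lip 98 [-62.6 -51.1]
  nestfront 0 [-21.  -12.8]
  nestfront 65 [-21.  -12.8]
  nestfront 98 [-20.   28.7]
top
foot z 81.0 rect [-37.8  18.9] [ 25.9 139.3] 0.11 y [33.5 88.1]
 y 45 x [-50.5 -33.2] z 81.0
 y 60 x [-50.2 -28.5] z 81.3
 y 80 x [-50.2 -25.9] z 80.9
  lip -98 [-64.6 -54.3]
  lip 65 [-68.6 -53.2]
  lip 98 [-64.5 -53.3]
side
foot z 80.0 rect [-37.6   2.5] [175.2  26.1] 89.76 y [-75.2  89.9]
 y -45 x [-49.6 -39.8] z 79.9
 y 45 x [-49.7 -25.7] z 80.4
 y 60 x [-49.2 -26.7] z 80.0
 y 80 x [-49.7 -25.5] z 79.9
  lip -98 [-64.2 -52.4]
  lip -65 [-63.3 -52.6]
  lip 0 [-64.3 -52.8]
  lip 65 [-63.8 -53. ]
  lip 98 [-62.5 -52.9]
  nestfront 98 [-20.9  27.8]
```

{"fn": "jog_arm", "kwargs": {
  "series": [
    [[0,0,4,0,0,0,0],[0,0,5,0,0,0,0],[0,0,5,0,0,0,0],[0,0,4,0,0,0,0],[0,0,4,0,0,0,0],[0,0,3,0,0,0,0],[0,0,3,0,0,0,0],[0,0,2,0,0,0,0],[0,0,0,0,0,0,0],[0,0,0,0,0,0,0]]
  ]
}}

```text
time_s: 19.75
eef_pos: [0.5174, -0.0093, 0.0847]
eef_rot: [0.0, 0.66, 0.751, 0.0]
wrist_force: [-0.5, -0.3, -2.6]
opening: 0.13
grasp_force: 58.5
```

```bash
python3 st.py
```

```text
t 19.75 bed [-37.6  -0. ] z 84.7 a 97.34 Fbed [-0.5 -0.2] Fz -2.6 T [ 0.02 -0.02  0.02] grip 58.54669153690338 0.1302498185984262
```

{"fn": "jog_arm", "kwargs": {
  "series": [
    [[0,0,2,0,0,0,0],[0,0,2,0,0,0,0],[0,0,1.5,0,0,0,0],[0,0,1.5,0,0,0,0],[0,0,1.5,0,0,0,0],[0,0,1,0,0,0,0],[0,0,0.5,0,0,0,0],[0,0,0,0,0,0,0],[0,0,0,0,0,0,0],[0,0,0,0,0,0,0]]
  ]
}}

```text
time_s: 20.75
eef_pos: [0.5174, -0.0093, 0.0748]
eef_rot: [0.0, 0.66, 0.751, 0.0]
wrist_force: [-1.8, -0.1, 2.3]
opening: 0.133
grasp_force: 59.2
```

```bash
python3 st.py
```

```text
t 20.75 bed [-37.6  -0. ] z 74.8 a 97.34 Fbed [-1.8  0.1] Fz 2.3 T [ 0.06  0.42 -0.03] grip 59.1652375459671 0.13315273623824678
```

{"fn": "jog_arm", "kwargs": {
  "series": [
    [[0,0,1,0,0,0,0],[0,0,1,0,0,0,0],[0,0,1,0,0,0,0],[0,0,1,0,0,0,0],[0,0,0.5,0,0,0,0],[0,0,0.5,0,0,0,0],[0,0,0,0,0,0,0],[0,0,0,0,0,0,0],[0,0,0,0,0,0,0],[0,0,0,0,0,0,0]]
  ]
}}

```text
time_s: 21.75
eef_pos: [0.5175, -0.0092, 0.0709]
eef_rot: [0.0, 0.66, 0.751, -0.0]
wrist_force: [-6.9, 1.8, 15.1]
opening: 0.13
grasp_force: 61.1
```

```bash
python3 st.py
```

```text
t 21.75 bed [-37.5   0.1] z 70.9 a 97.36 Fbed [-6.6  2.7] Fz 15.1 T [0.17 1.3  0.01] grip 61.05710506439209 0.12992451007994144
```

{"fn": "jog_arm", "kwargs": {
  "series": [
    [[0,0,0.4,0,0,0,0],[0,0,0.4,0,0,0,0],[0,0,0,0,0,0,0],[0,0,0,0,0,0,0],[0,0,0,0,0,0,0],[0,0,0,0,0,0,0],[0,0,0,0,0,0,0],[0,0,0,0,0,0,0],[0,0,0,0,0,0,0],[0,0,0,0,0,0,0]]
  ]
}}

```text
time_s: 22.75
eef_pos: [0.5177, -0.0092, 0.071]
eef_rot: [0.0, 0.66, 0.751, -0.0]
wrist_force: [-9.5, 1.5, 21.5]
opening: 0.129
grasp_force: 62.1
```

```bash
python3 st.py; python3 v.py k3 36.5; python3 st.py
python3 - <<'E'
from h import *
a=load('k3side')['frame'][150:270,190:310]; cv2.imwrite('pics/k3s.png',cv2.resize(a,(600,600),interpolation=cv2.INTER_CUBIC))
E
```

```text
t 22.75 bed [-37.3   0. ] z 71.0 a 97.37 Fbed [-9.2  2.7] Fz 21.5 T [0.24 1.92 0.01] grip 62.057467103004456 0.12882650773489276
wrist
foot z 36.7 rect [-35.7   8.7] [ 59.9 197. ] 0.35 y [-86.7 105.5]
 y -80 x [-48.6 -23.5] z 36.3
 y 45 x [-62. -21.] z 36.7
 y 60 x [-62.  -21.1] z 36.8
 y 80 x [-61.9 -21.1] z 36.6
  lip 0 [-71.5 -46.5]
  lip 65 [-71.4 -46.4]
  lip 98 [-62.6 -51.2]
  nestfront 0 [-21.1 -12.9]
  nestfront 65 [-21.1 -12.8]
  nestfront 98 [-20.3  28.7]
top
foot z 36.9 rect [-45.6  -1.5] [215.   38.6] 89.84 y [-107.   103.6]
 y 45 x [-64.3 -36.1] z 37.2
 y 60 x [-63.6 -31.4] z 37.0
 y 80 x [-64.  -26.8] z 37.0
  lip -98 [-64.1 -53.7]
  lip 65 [-63.9 -46.2]
  lip 98 [-64.4 -53.1]
side
foot z 36.1 rect [-36.2  10. ] [197.8  59.6] 89.89 y [-86.  106.4]
 y -80 x [-64.4 -31.7] z 36.0
 y -60 x [-64.8 -41.7] z 35.8
 y -45 x [-62.9 -40.8] z 36.1
 y 45 x [-63.4 -22.7] z 36.2
 y 60 x [-63.4 -21.3] z 36.1
 y 80 x [-63.5 -21.4] z 36.5
  lip -65 [-64.1 -52.4]
  lip 0 [-63.  -46.7]
  lip 65 [-62.9 -46.5]
  lip 98 [-63.2 -53.2]
  nestfront 0 [-21.8 -14.8]
  nestfront 65 [-22.  -13.4]
  nestfront 98 [-20.7  26.8]
t 22.9 bed [-37.3   0. ] z 71.0 a 97.37 Fbed [-9.7  2.6] Fz 22.3 T [ 0.22  1.87 -0.04] grip 62.05767273902893 0.13223593198917097
```

View pics/k3b.png

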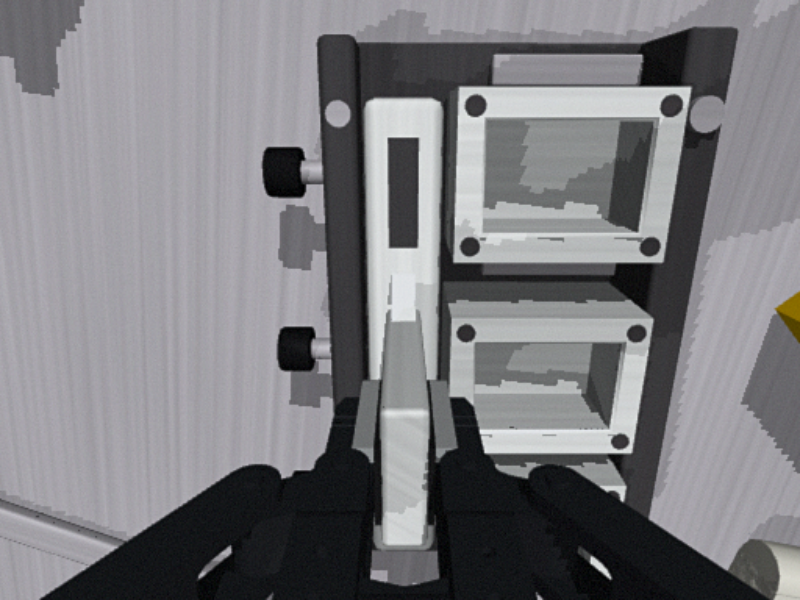

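View pics/k3s.png

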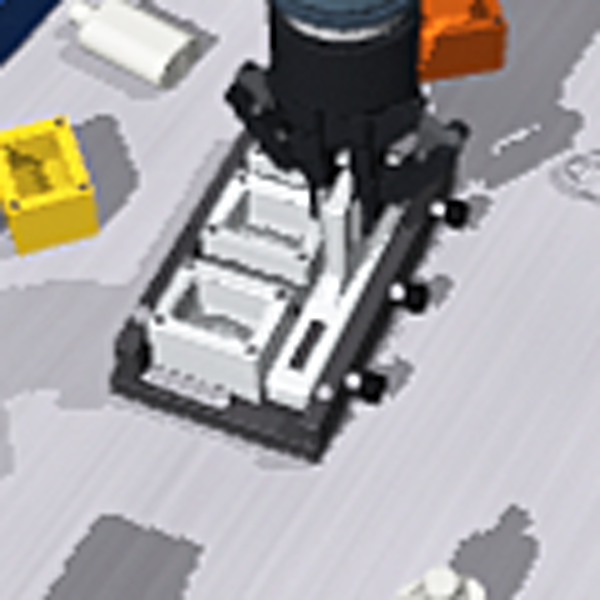

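The keeper foot is level with the lip (both about 36.5 mm) and centred in the channel. The nests are in line at x −21 and it is pressed solid with about 22 N.

```bash
python3 -c "
from bench import ctrl
print(ctrl.hand_in())"
```

```text
the job is handed in; nothing more can be done
None
```

The job is handed in: the three nests are in line against the rear fence, and the keeper bar is centred and solid on the channel floor, still gripped and pressed down with about 22 N, ready for the clamp screws.

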